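Count three nuts into the trough and tip the extras back

ROBOT

A 6-joint arm with a two-finger parallel gripper is mounted at the origin on a cart in front of the work surface, level with it; the furniture and walls round the work are solid. World frame = base frame: x ahead of the robot, y to its left, z up, the work surface at z = 0. Lengths are in m, angles in rad, forces in N, time in s.
With the tool pointing down it reaches from about 0.425 to 1.125 m from the base axis. Payload 14.9 kg.
Tool frame: the origin (TCP) lies where the fingers leave the gripper's body, on its centre line; the fingertips stand finger_overhang ahead of it and the grasp point (between the pads) lies 60 mm ahead of it (finger_overhang is the distance from the TCP to the fingertips, in m); z points along the fingers, y is the line along which they close (so a half turn about z gives the same grasp; the last joint's range is limited). The gripper opens to 91 mm and grips with 3 to 60 N. Pads are 32 mm wide; open, the fingers measure 118 mm over their backs; the gripper's body (76 mm by 178 mm) begins 60 mm behind the grasp point.
Start: joints at [-1.237, 0.379, 1.734, -0, 1.028, -0.033], TCP at [0.251, -0.653, 0.292] pointing down, gripper open.
Joint ranges: [-2.77, 2.77], [-0.74, 2.19], [0, 2.66], [-1.06, 4.2], [0.31, 2.87], [-3.08, 3.08]. Speed limits (rad/s): [1.89, 1.89, 2.39, 3.14, 3.14, 3.14].

INTERFACE

Orientations are given as a rotation vector (axis times angle).
In Python, from plant import state, read_camera, finish_job, finger_overhang gives the robot as it stands.
- The arm moves only by the tool drive_tool, never from a script. Its argument "moves" is a list of rows, each a list of 2 entries, a list of its own where there are three numbers: the shift along the tool's x, y, z in cm, then the turn about the tool's z in rad. A call has 1 to 8 rows; each row shifts and turns the commanded pose from where the row before left it, along the tool's axes as they then stand; what a row does not reach is not made up. A row lasts 1/12 s, in which the tool goes at most 41.7 mm and 7.16 degrees, less where a joint would pass 70% of its speed; a pose out of reach is approached as far as the arm can. A call is refused whole if a number of a shift passes 4.17 or a number of a turn 0.125, either way. A call with a gripper value outside its range is refused whole. "hand" is the finger opening in cm, from 0 to 9.12, set as the call begins (left out, the last holds). The fingers move at their own pace and stop on an object; "squeeze" is the grip in N (left out, the last holds). Time passes only in rows, so rows that do not move let the fingers close. It gives the time, the measured TCP pose, the force, the opening and the grip force at its end, in the units of the state.
- state(): the state, without advancing time (a new reading comes with each control period).
- read_camera(name): name is "side" or "top" or "wrist"; returns a dict with "image" (384x512x3 uint8, red, green, blue), "depth" (384x512 float32, m along the optical axis (not along the pixel's ray), 0 where there is no reading), "vfov" (degrees; the focal length in pixels is half the picture's height over the tangent of half this angle, whatever the lens; pixels are square), "cx", "cy" (the principal point, pixels), "rvec" (rotation vector, rad) and "tvec" (3), from world to camera coordinates, as OpenCV has them; the wrist camera has in their place "mount" (4x4, takes a point from camera to tool coordinates, whose origin is the TCP and whose axes are the flange's). Camera axes: x right, y down, z forward; pixel columns grow to the right and rows downward; lengths in m; the calibration is good to about 2 mm. A picture is of the moment at which its call begins: read the wrist's pose just before it.
- finish_job(): hands the job in; it is judged then, once.
The state is a dict: "t": time; "qpos": joint angles; "dq": joint speeds; "tau": joint torques, N m; "tool_pos": TCP position; "tcp_rot": TCP orientation; "wrist_force": force on the tool from outside, world axes, zero at the start; "torque": the same for the moment, N m; "gripper_width": opening from 0.0 (shut) to 1.0 (fully open); "grasp_force": force on a finger pad.
Only numpy, scipy, OpenCV 4.12 (cv2) and the standard library are available. Lean on these libraries where they do the work, as an engineer would, in place of code of your own. Each camera call takes 0.05 s, during which the arm holds its last target. There are 200 camera calls.

TASK

Five hex nuts lie on the deck of the tip-up counting tray. Sweep any three of them into the trough along its far side, shut the trough's hinged lid over them while the other two still lie on the deck, then raise the tray by its handle so that those two slide back into the stock bin, and lower the tray gently until it rests level again, the three counted nuts still under the shut lid. Leave the roll of duct tape, the pliers and the tape measure alone.

Things in the scene. Friction and masses are not known exactly. Their poses are not given: they have to be found in the camera images.
- stand: fixed stand of the counting tray: grey base plate 172 x 212 x 6 mm, two hinge brackets, two rest posts; origin on the desk under the deck. Its axes give the tray's directions: +x from the deck across to the trough (away from the robot), +y toward the handle, -y toward the spout and the bin, z up. 'Stand frame' below means from this origin, tray level
- tray (a joint): tilt of the tray, rad: 0 = level on its posts, grows to 0.95 (stop) as the handle end is raised; hinge line along the stand's x at the spout end. Tray about 0.45 kg: 2 to 3 N at the handle lift it; let go, it falls back. The oiled nuts begin to slide on its bare metal at 0.25 to 0.4 rad; 0.8 rad or more surely empties the deck
- deck (a point): point on the deck's top face, 65 mm above the stand's origin; turns with the tray, axes as the stand's when level. The flat aluminium deck reaches from here x = -75 to +55, y = -115 to +100 mm. An 18 mm wall stands along its near edge (x = -75) and the handle end (y = +100); the far edge (x = +55) is a bare step down into the trough, the spout end is open
- trough (a point): point on the trough's floor, mid-width, at stand frame x = 74, y = 0, z = 56 mm; turns with the tray, axes as the deck's. The trough is 38 mm wide (x), its floor 9 mm below the deck, and as long as the deck (y = -115 to +100 mm); closed at the handle end, open at the spout end, where only the folded end flap of the shut lid closes it
- tray_handle (a point): middle of the handle's round rubber grip, 15 mm thick, 64 mm long, along the stand's x; at stand frame x = -8, y = 135, z = 110 mm when level, 35 mm outside and 27 mm above the end wall, clear all round: pinch it from above, fingers closing along y; it may turn between the fingers as the tray tips
- tray_hinge (a point): point on the tray's hinge line (along the stand's x), at stand frame x = 0, y = -100, z = 53 mm; the handle swings about this line on a radius of 242 mm
- lid (a joint): angle of the trough lid, rad: 0 = shut over the trough, its top 9 mm above the deck; pi/2 = upright; 2.05 = leaning back on its stop. It starts open; its slightly stiff hinge keeps it where it is left between about 1.2 and 2.05, lower it falls shut by itself. A push under 1 N moves it. It shuts only over nuts that lie flat in the trough
- lid_edge (a point): middle of the lid's free edge. The lid is an aluminium channel, 43 mm from hinge to free edge, 221 mm long, 3 mm thick, with a 6 mm skirt inside; at the middle of the free edge a finger tab 50 mm long stands 9 mm out of its outer side (toward the far side while the lid is open). There is room behind the open lid to push it shut from there toward the robot
- lid_hinge (a point): middle of the lid's hinge line (along y) on the trough's outer wall, at stand frame x = 96, y = 0, z = 71 mm when level
- bin: fixed open-front stock bin of grey plastic under the spout, 180 (x) x 140 (y) mm outside, walls 3 mm; origin under its centre, axes roughly as the stand's; the wall toward the tray (+y) is 30 mm high, the back wall 62 mm. Three more nuts of the same kind already lie in it and stay there
- nut_1: black steel M16 hex nut on the deck, one of five alike: 24 mm across flats, 28 mm across corners, 13 mm high, 35 g, lying flat; origin at its centre, z its hole's axis. The five lie about 38 mm apart along the deck's y, at any x on its middle part
- nut_2: black steel M16 hex nut on the deck, one of five alike: 24 mm across flats, 28 mm across corners, 13 mm high, 35 g, lying flat; origin at its centre, z its hole's axis. The five lie about 38 mm apart along the deck's y, at any x on its middle part
- nut_3: black steel M16 hex nut on the deck, one of five alike: 24 mm across flats, 28 mm across corners, 13 mm high, 35 g, lying flat; origin at its centre, z its hole's axis. The five lie about 38 mm apart along the deck's y, at any x on its middle part
- nut_4: black steel M16 hex nut on the deck, one of five alike: 24 mm across flats, 28 mm across corners, 13 mm high, 35 g, lying flat; origin at its centre, z its hole's axis. The five lie about 38 mm apart along the deck's y, at any x on its middle part
- nut_5: black steel M16 hex nut on the deck, one of five alike: 24 mm across flats, 28 mm across corners, 13 mm high, 35 g, lying flat; origin at its centre, z its hole's axis. The five lie about 38 mm apart along the deck's y, at any x on its middle part
- duct_tape: bystander: grey roll of duct tape, 107 mm across and 48 mm high, on the desk to the right of the bin; origin under its centre
- pliers: bystander: pliers with red handles, 176 mm long, lying on the desk to the left; origin under the centre
- tape_measure: bystander: yellow and black tape measure, 83 x 30 mm and 64 mm high, on the desk to the near left of the tray; origin under its centre

How it is judged:
On the way, in this order (a step that is already met when the one before it is completed fails the run):
1. exactly three nuts lie in the trough and the other two on the deck, the lid still open and the tray level (((x of nut_1 in the frame of trough between -0.02 and 0.02 m and y of nut_1 in the frame of trough between -0.117 and 0.102 m and z of nut_1 in the frame of trough between 0.003 and 0.01 m) or (x of nut_1 in the frame of deck between -0.078 and 0.058 m and y of nut_1 in the frame of deck between -0.125 and 0.102 m and z of nut_1 in the frame of deck between 0.002 and 0.012 m)) and ((x of nut_2 in the frame of trough between -0.02 and 0.02 m and y of nut_2 in the frame of trough between -0.117 and 0.102 m and z of nut_2 in the frame of trough between 0.003 and 0.01 m) or (x of nut_2 in the frame of deck between -0.078 and 0.058 m and y of nut_2 in the frame of deck between -0.125 and 0.102 m and z of nut_2 in the frame of deck between 0.002 and 0.012 m)) and ((x of nut_3 in the frame of trough between -0.02 and 0.02 m and y of nut_3 in the frame of trough between -0.117 and 0.102 m and z of nut_3 in the frame of trough between 0.003 and 0.01 m) or (x of nut_3 in the frame of deck between -0.078 and 0.058 m and y of nut_3 in the frame of deck between -0.125 and 0.102 m and z of nut_3 in the frame of deck between 0.002 and 0.012 m)) and ((x of nut_4 in the frame of trough between -0.02 and 0.02 m and y of nut_4 in the frame of trough between -0.117 and 0.102 m and z of nut_4 in the frame of trough between 0.003 and 0.01 m) or (x of nut_4 in the frame of deck between -0.078 and 0.058 m and y of nut_4 in the frame of deck between -0.125 and 0.102 m and z of nut_4 in the frame of deck between 0.002 and 0.012 m)) and ((x of nut_5 in the frame of trough between -0.02 and 0.02 m and y of nut_5 in the frame of trough between -0.117 and 0.102 m and z of nut_5 in the frame of trough between 0.003 and 0.01 m) or (x of nut_5 in the frame of deck between -0.078 and 0.058 m and y of nut_5 in the frame of deck between -0.125 and 0.102 m and z of nut_5 in the frame of deck between 0.002 and 0.012 m)) and ((z of each of nut_4, nut_5 in the frame of trough above 0.0112 m and z of each of nut_1, nut_2, nut_3 in the frame of trough below 0.0112 m) or (z of each of nut_3, nut_5 in the frame of trough above 0.0112 m and z of each of nut_1, nut_2, nut_4 in the frame of trough below 0.0112 m) or (z of each of nut_3, nut_4 in the frame of trough above 0.0112 m and z of each of nut_1, nut_2, nut_5 in the frame of trough below 0.0112 m) or (z of each of nut_2, nut_5 in the frame of trough above 0.0112 m and z of each of nut_1, nut_3, nut_4 in the frame of trough below 0.0112 m) or (z of each of nut_2, nut_4 in the frame of trough above 0.0112 m and z of each of nut_1, nut_3, nut_5 in the frame of trough below 0.0112 m) or (z of each of nut_2, nut_3 in the frame of trough above 0.0112 m and z of each of nut_1, nut_4, nut_5 in the frame of trough below 0.0112 m) or (z of each of nut_1, nut_5 in the frame of trough above 0.0112 m and z of each of nut_2, nut_3, nut_4 in the frame of trough below 0.0112 m) or (z of each of nut_1, nut_4 in the frame of trough above 0.0112 m and z of each of nut_2, nut_3, nut_5 in the frame of trough below 0.0112 m) or (z of each of nut_1, nut_3 in the frame of trough above 0.0112 m and z of each of nut_2, nut_4, nut_5 in the frame of trough below 0.0112 m) or (z of each of nut_1, nut_2 in the frame of trough above 0.0112 m and z of each of nut_3, nut_4, nut_5 in the frame of trough below 0.0112 m)) and value of joint lid above 0.5 rad and value of joint tray below 0.04 rad), for 0.2 s.
2. the lid is shut over the three, the other two still on the level deck (((x of nut_1 in the frame of trough between -0.02 and 0.02 m and y of nut_1 in the frame of trough between -0.117 and 0.102 m and z of nut_1 in the frame of trough between 0.003 and 0.01 m) or (x of nut_1 in the frame of deck between -0.078 and 0.058 m and y of nut_1 in the frame of deck between -0.125 and 0.102 m and z of nut_1 in the frame of deck between 0.002 and 0.012 m)) and ((x of nut_2 in the frame of trough between -0.02 and 0.02 m and y of nut_2 in the frame of trough between -0.117 and 0.102 m and z of nut_2 in the frame of trough between 0.003 and 0.01 m) or (x of nut_2 in the frame of deck between -0.078 and 0.058 m and y of nut_2 in the frame of deck between -0.125 and 0.102 m and z of nut_2 in the frame of deck between 0.002 and 0.012 m)) and ((x of nut_3 in the frame of trough between -0.02 and 0.02 m and y of nut_3 in the frame of trough between -0.117 and 0.102 m and z of nut_3 in the frame of trough between 0.003 and 0.01 m) or (x of nut_3 in the frame of deck between -0.078 and 0.058 m and y of nut_3 in the frame of deck between -0.125 and 0.102 m and z of nut_3 in the frame of deck between 0.002 and 0.012 m)) and ((x of nut_4 in the frame of trough between -0.02 and 0.02 m and y of nut_4 in the frame of trough between -0.117 and 0.102 m and z of nut_4 in the frame of trough between 0.003 and 0.01 m) or (x of nut_4 in the frame of deck between -0.078 and 0.058 m and y of nut_4 in the frame of deck between -0.125 and 0.102 m and z of nut_4 in the frame of deck between 0.002 and 0.012 m)) and ((x of nut_5 in the frame of trough between -0.02 and 0.02 m and y of nut_5 in the frame of trough between -0.117 and 0.102 m and z of nut_5 in the frame of trough between 0.003 and 0.01 m) or (x of nut_5 in the frame of deck between -0.078 and 0.058 m and y of nut_5 in the frame of deck between -0.125 and 0.102 m and z of nut_5 in the frame of deck between 0.002 and 0.012 m)) and ((z of each of nut_4, nut_5 in the frame of trough above 0.0112 m and z of each of nut_1, nut_2, nut_3 in the frame of trough below 0.0112 m) or (z of each of nut_3, nut_5 in the frame of trough above 0.0112 m and z of each of nut_1, nut_2, nut_4 in the frame of trough below 0.0112 m) or (z of each of nut_3, nut_4 in the frame of trough above 0.0112 m and z of each of nut_1, nut_2, nut_5 in the frame of trough below 0.0112 m) or (z of each of nut_2, nut_5 in the frame of trough above 0.0112 m and z of each of nut_1, nut_3, nut_4 in the frame of trough below 0.0112 m) or (z of each of nut_2, nut_4 in the frame of trough above 0.0112 m and z of each of nut_1, nut_3, nut_5 in the frame of trough below 0.0112 m) or (z of each of nut_2, nut_3 in the frame of trough above 0.0112 m and z of each of nut_1, nut_4, nut_5 in the frame of trough below 0.0112 m) or (z of each of nut_1, nut_5 in the frame of trough above 0.0112 m and z of each of nut_2, nut_3, nut_4 in the frame of trough below 0.0112 m) or (z of each of nut_1, nut_4 in the frame of trough above 0.0112 m and z of each of nut_2, nut_3, nut_5 in the frame of trough below 0.0112 m) or (z of each of nut_1, nut_3 in the frame of trough above 0.0112 m and z of each of nut_2, nut_4, nut_5 in the frame of trough below 0.0112 m) or (z of each of nut_1, nut_2 in the frame of trough above 0.0112 m and z of each of nut_3, nut_4, nut_5 in the frame of trough below 0.0112 m)) and value of joint lid below 0.06 rad and value of joint tray below 0.04 rad), for 0.2 s.
3. the tray is raised by more than 0.2 rad with the lid shut (value of joint tray above 0.2 rad and value of joint lid below 0.06 rad), for 0.2 s.
At the end, for the whole second after the job is handed in: exactly three of the five nuts lie in the trough under the shut lid (lid angle below 0.06 rad), the other two lie in the stock bin, and the tray rests level (below 0.04 rad), all at rest (((x of nut_1 in the frame of trough between -0.02 and 0.02 m and y of nut_1 in the frame of trough between -0.117 and 0.102 m and z of nut_1 in the frame of trough between 0.003 and 0.01 m) or (x of nut_1 in the frame of bin between -0.088 and 0.088 m and y of nut_1 in the frame of bin between -0.068 and 0.068 m and z of nut_1 in the frame of bin between 0 and 0.05 m)) and ((x of nut_2 in the frame of trough between -0.02 and 0.02 m and y of nut_2 in the frame of trough between -0.117 and 0.102 m and z of nut_2 in the frame of trough between 0.003 and 0.01 m) or (x of nut_2 in the frame of bin between -0.088 and 0.088 m and y of nut_2 in the frame of bin between -0.068 and 0.068 m and z of nut_2 in the frame of bin between 0 and 0.05 m)) and ((x of nut_3 in the frame of trough between -0.02 and 0.02 m and y of nut_3 in the frame of trough between -0.117 and 0.102 m and z of nut_3 in the frame of trough between 0.003 and 0.01 m) or (x of nut_3 in the frame of bin between -0.088 and 0.088 m and y of nut_3 in the frame of bin between -0.068 and 0.068 m and z of nut_3 in the frame of bin between 0 and 0.05 m)) and ((x of nut_4 in the frame of trough between -0.02 and 0.02 m and y of nut_4 in the frame of trough between -0.117 and 0.102 m and z of nut_4 in the frame of trough between 0.003 and 0.01 m) or (x of nut_4 in the frame of bin between -0.088 and 0.088 m and y of nut_4 in the frame of bin between -0.068 and 0.068 m and z of nut_4 in the frame of bin between 0 and 0.05 m)) and ((x of nut_5 in the frame of trough between -0.02 and 0.02 m and y of nut_5 in the frame of trough between -0.117 and 0.102 m and z of nut_5 in the frame of trough between 0.003 and 0.01 m) or (x of nut_5 in the frame of bin between -0.088 and 0.088 m and y of nut_5 in the frame of bin between -0.068 and 0.068 m and z of nut_5 in the frame of bin between 0 and 0.05 m)) and ((z of each of nut_1, nut_2, nut_3 in the frame of trough above -0.003 m and z of each of nut_4, nut_5 in the frame of trough below -0.003 m) or (z of each of nut_1, nut_2, nut_4 in the frame of trough above -0.003 m and z of each of nut_3, nut_5 in the frame of trough below -0.003 m) or (z of each of nut_1, nut_2, nut_5 in the frame of trough above -0.003 m and z of each of nut_3, nut_4 in the frame of trough below -0.003 m) or (z of each of nut_1, nut_3, nut_4 in the frame of trough above -0.003 m and z of each of nut_2, nut_5 in the frame of trough below -0.003 m) or (z of each of nut_1, nut_3, nut_5 in the frame of trough above -0.003 m and z of each of nut_2, nut_4 in the frame of trough below -0.003 m) or (z of each of nut_1, nut_4, nut_5 in the frame of trough above -0.003 m and z of each of nut_2, nut_3 in the frame of trough below -0.003 m) or (z of each of nut_2, nut_3, nut_4 in the frame of trough above -0.003 m and z of each of nut_1, nut_5 in the frame of trough below -0.003 m) or (z of each of nut_2, nut_3, nut_5 in the frame of trough above -0.003 m and z of each of nut_1, nut_4 in the frame of trough below -0.003 m) or (z of each of nut_2, nut_4, nut_5 in the frame of trough above -0.003 m and z of each of nut_1, nut_3 in the frame of trough below -0.003 m) or (z of each of nut_3, nut_4, nut_5 in the frame of trough above -0.003 m and z of each of nut_1, nut_2 in the frame of trough below -0.003 m)) and value of joint lid below 0.06 rad and value of joint tray below 0.04 rad and linear speed of each of nut_1, nut_2, nut_3, nut_4, nut_5 below 0.03 m/s); the robot touches nothing.
It fails at once if the tray is dropped back (falls faster than 4 rad/s, as from some 30 mm at the handle) (velocity of joint tray below -4 rad/s).
It fails at once if the duct tape is shifted by more than 25 mm (distance of duct_tape from where it was at the start of the episode above 0.025 m).
It fails at once if the pliers is shifted by more than 25 mm (distance of pliers from where it was at the start of the episode above 0.025 m).
It fails at once if the tape measure is shifted by more than 25 mm (distance of tape_measure from where it was at the start of the episode above 0.025 m).
It also fails if it takes over 67 s, if anything falls off the work surface, if the arm or the gripper's body presses on something with over 40 N, if the wrist force passes 120 N, or if a joint passes its speed limit or range.

## Working session

There is one attempt and no reset: what is moved stays moved. The work goes in short steps, Python scripts to look and compute and a tool call to move; the robot and the scene stay as the last step left them, time stands still between calls to the robot, and variables do not carry over. Pictures are saved under pics/ and viewed, at most 10 in all, crops included, and the job is handed in when it is done.

Besides the shell and the picture viewer there is one more tool, called after ">>>" by a JSON object that holds its "op" and its "data", one argument or row to a line. drive_tool: Moves the arm, as the interface text tells. Its arguments: {"type":"object","properties":{"moves":{"type":"array"},"hand":{"type":"number"},"squeeze":{"type":"number"}},"required":["moves"]}

```bash
mkdir -p pics; ls; cat > h.py <<'E'
import numpy as np,cv2
from plant import *
def K(c):
    f=c["image"].shape[0]/2/np.tan(np.radians(c["vfov"])/2);return f
def cloud(c,st=None):
    f=K(c);d=c["depth"];v,u=np.mgrid[:d.shape[0],:d.shape[1]]
    P=np.stack([(u-c["cx"])/f*d,(v-c["cy"])/f*d,d],-1)
    if "rvec" in c:
        R=cv2.Rodrigues(np.array(c["rvec"],float))[0];W=(P-np.array(c["tvec"]).ravel())@R
    else:
        M=np.array(c["mount"]);Rt=cv2.Rodrigues(np.array(st["tcp_rot"],float))[0]
        W=(P@M[:3,:3].T+M[:3,3])@Rt.T+np.array(st["tool_pos"])
    W[d==0]=np.nan
    return W
def save(c,n): cv2.imwrite(n,cv2.cvtColor(c["image"],cv2.COLOR_RGB2BGR))
E
python3 - <<'E'
from h import *
s=state();print({k:np.round(v,3) for k,v in s.items()},finger_overhang)
for n in("top","side"):
    c=read_camera(n);save(c,f"pics/{n}.png");np.savez(n+".npz",W=cloud(c),image=c["image"],**{k:c[k] for k in("depth","rvec","tvec","cx","cy","vfov")})
    print(n,c["vfov"],c["cx"],c["cy"],c["rvec"],c["tvec"])
E
```

```text
pics
{'t': np.float64(0.0), 'qpos': array([-1.237,  0.379,  1.735,  0.   ,  1.028, -0.033]), 'dq': array([ 0.   ,  0.   , -0.001, -0.   , -0.   , -0.001]), 'tau': array([-2.0000e-03, -7.6373e+01, -4.3437e+01,  6.5000e-02,  4.3000e-02,
       -0.0000e+00]), 'tool_pos': array([ 0.251, -0.653,  0.292]), 'tcp_rot': array([-3.088, -0.573,  0.   ]), 'wrist_force': array([0.223, 0.467, 0.021]), 'torque': array([ 0.016, -0.024,  0.013]), 'grasp_force': np.float64(0.0), 'gripper_width': np.float64(0.999)} 0.0783
top 47.5964155075396 256.906120770147 191.3916146624548 [ 2.05646372 -2.16716306  0.23181796] [-0.03959425  0.55571453  1.48693057]
side 48.816248623935934 254.80677965249606 187.82409112419222 [ 0.70623256 -2.40500065  1.37942085] [0.43065875 0.23288937 0.87249176]
```

View pics/top.png

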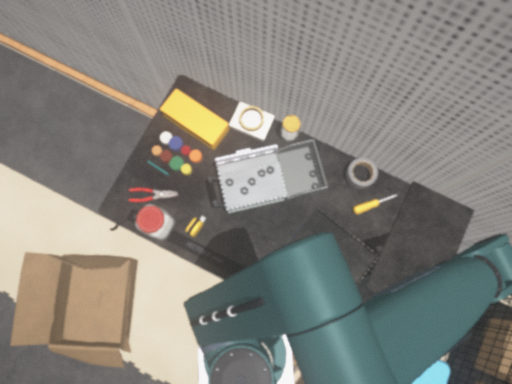

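View pics/side.png

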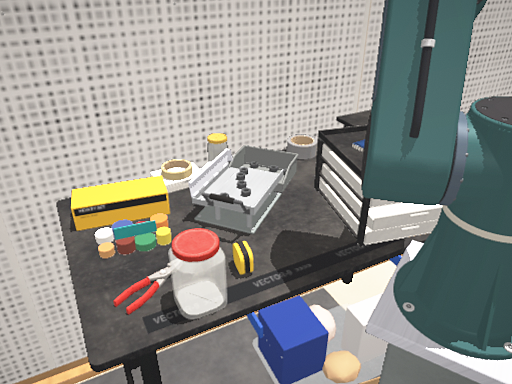

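The top view shows the tray at about px (215-325, 140-212) with the handle at its left (213,192), the five nuts at (229,183)…(270,170), and the bin on the right. In the side view the lid is open at (210,175) and the nuts sit around (240,185). I'll enlarge both views.

```bash
python3 - <<'E'
from h import *
a=np.load("top.npz");b=np.load("side.npz")
A=cv2.resize(a["image"][125:225,195:345],None,fx=5.3,fy=5.3,interpolation=cv2.INTER_CUBIC)
cv2.imwrite("pics/topc.png",A[...,::-1])
for n,d,pts in(("top",a,[(229,183),(244,191),(253,183),(262,173),(270,170),(213,192),(235,180),(280,190),(300,170)]),("side",b,[(239,176),(243,186),(240,195),(222,197),(250,190)])):
    for u,v in pts: print(n,u,v,np.round(d["W"][v,u],3))
W=a["W"];m=np.abs(W[...,2]-0.065)<0.006
v,u=np.nonzero(m);k=(u>200)&(u<340)&(v>130)&(v<220)
p=W[v[k],u[k]];print(len(p),np.median(p,0))
r=cv2.minAreaRect(p[:,:2].astype(np.float32));print(r,cv2.boxPoints(r))
E
```

```text
top 229 183 [0.587 0.029 0.068]
top 244 191 [ 0.556 -0.023  0.062]
top 253 183 [ 0.58  -0.056  0.078]
top 262 173 [ 0.618 -0.09   0.064]
top 270 170 [ 0.627 -0.119  0.067]
top 213 192 [0.547 0.082 0.113]
top 235 180 [0.596 0.007 0.07 ]
top 280 190 [ 0.552 -0.15   0.066]
top 300 170 [ 0.639 -0.234 -0.001]
side 239 176 [ 0.613 -0.077  0.076]
side 243 186 [ 0.58  -0.047  0.069]
side 240 195 [ 0.568 -0.015  0.06 ]
side 222 197 [0.55  0.086 0.113]
side 250 190 [ 0.548 -0.033  0.073]
2365 [ 0.58501963 -0.05818773  0.06445054]
((0.6281520128250122, -0.11962839961051941), (0.4998917281627655, 0.2925531566143036), 87.0220947265625) [[ 0.46908805 -0.36163756]
 [ 0.7612462  -0.37683594]
 [ 0.78721595  0.12238076]
 [ 0.49505782  0.13757914]]
```

View pics/topc.png

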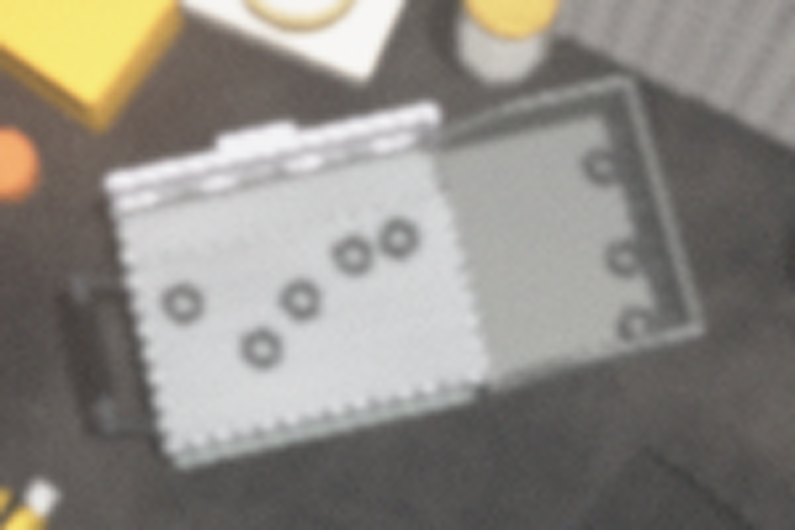

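The enlarged crop shows the nuts at top-image px of about (229.5,182), (244,191), (251.5,181.5), (261.5,173) and (270,170). The handle is at (212.5,192.5). I'll compute the tray frame from these.

```bash
cat >> h.py <<'E'
def ray(c,u,v,z):
    f=K(c);R=cv2.Rodrigues(np.array(c["rvec"],float))[0];t=np.array(c["tvec"]).ravel()
    o=-R.T@t;d=R.T@np.array([(u-c["cx"])/f,(v-c["cy"])/f,1]);return o+d*(z-o[2])/d[2]
E
python3 - <<'E'
from h import *
a=dict(np.load("top.npz"))
P=lambda x,y,z:ray(a,195+x/5.3,125+y/5.3,z)
for n,x,y in(("n1",183,303),("n2",261,348),("n3",300,300),("n4",353,256),("n5",398,238)):print(n,P(x,y,.078).round(4))
h1,h2=P(75,290,.11),P(108,428,.11);print("handle",h1.round(4),h2.round(4),((h1+h2)/2).round(4))
pts=[("nearwall_h",178,465,.083),("nearwall_s",487,395,.083),("lid_h",107,185,.109),("lid_s",438,110,.109),("binfar",630,80,.062),("binnear",703,330,.062)]
Q={n:P(x,y,z) for n,x,y,z in pts}
for n in Q:print(n,Q[n].round(4))
for p,q in(("nearwall_h","nearwall_s"),("lid_h","lid_s")):
    d=Q[p]-Q[q];print(np.degrees(np.arctan2(d[1],d[0])),np.linalg.norm(d))
W=np.load("top.npz")["W"];w=W[90:150,150:310].reshape(-1,3);k=w[:,2]>.07;print("tall behind",[(w[k&(np.abs(w[:,0]-x)<.02)][:,2].max().round(3) if (k&(np.abs(w[:,0]-x)<.02)).any() else 0,x) for x in np.arange(.66,.9,.04)])
E
```

```text
n1 [0.5871 0.0262 0.078 ]
n2 [ 0.5538 -0.0242  0.078 ]
n3 [ 0.585  -0.0516  0.078 ]
n4 [ 0.6134 -0.0885  0.078 ]
n5 [ 0.6242 -0.1192  0.078 ]
handle [0.5917 0.0944 0.11  ] [0.4994 0.0759 0.11  ] [0.5455 0.0852 0.11  ]
nearwall_h [0.4775 0.0334 0.083 ]
nearwall_s [ 0.5134 -0.1711  0.083 ]
lid_h [0.662  0.0714 0.109 ]
lid_s [ 0.7022 -0.1494  0.109 ]
binfar [ 0.732  -0.2856  0.062 ]
binnear [ 0.5541 -0.3204  0.062 ]
99.95577996926043 0.20762499408183221
100.31916373797016 0.22442255614041481
tall behind [(0, np.float64(0.66)), (np.float64(0.119), np.float64(0.7000000000000001)), (np.float64(0.118), np.float64(0.7400000000000001)), (np.float64(0.34), np.float64(0.7800000000000001)), (np.float64(0.333), np.float64(0.8200000000000002)), (np.float64(0.26), np.float64(0.8600000000000002))]
```

```bash
python3 - <<'E'
from h import *
W=np.load("side.npz")["W"][100:280,315:370].reshape(-1,3);W=W[W[:,2]>.05]
for p in(10,50,90,99):print(np.percentile(W,p,0).round(3) if len(W) else 0)
W=np.load("side.npz")["W"]
for u,v in((340,135),(325,180),(362,235),(345,145)):print(u,v,W[v,u].round(3))
E
```

```text
[ 0.237 -0.647  0.068]
[ 0.382 -0.221  0.124]
[ 0.572 -0.055  0.186]
[0.614 0.153 0.359]
340 135 [ 0.414 -0.292  0.168]
325 180 [ 0.411 -0.205  0.064]
362 235 [ 0.244 -0.055  0.035]
345 145 [ 0.377 -0.239  0.166]
```

>>> {"op": "drive_tool", "data": {
  "moves": [
    [[0,0,-4],0.1],
    [[0,0,-4],0.09]
  ]
}}

```text
t: 0.27
tool_pos: [0.2506, -0.6523, 0.3704]
tcp_rot: [-3.125, -0.27, 0.002]
wrist_force: [0.3, -0.9, 0.3]
gripper_width: 0.998
grasp_force: 0.0
```

>>> {"op": "drive_tool", "data": {
  "moves": [
    [[2.3,-3.2,0],0],
    [[2.3,-3.2,0],0],
    [[2.3,-3.2,0],0],
    [[2.3,-3.2,0],0],
    [[2.3,-3.2,0],0],
    [[2.3,-3.2,0],0],
    [[2.3,-3.2,0],0],
    [[2.3,-3.2,0],0]
  ]
}}

```text
t: 0.93
tool_pos: [0.3874, -0.3672, 0.3721]
tcp_rot: [-3.129, -0.277, 0.0]
wrist_force: [1.0, -0.4, -0.3]
gripper_width: 1.002
grasp_force: 0.0
```

>>> {"op": "drive_tool", "data": {
  "moves": [
    [[2.3,-3.2,0],0],
    [[2.3,-3.2,0],0],
    [[2.3,-3.2,0],0],
    [[2.3,-3.2,0],0],
    [[2.3,-3.2,0],0],
    [[2.3,-3.2,0],0],
    [[2.3,-3.2,0],0],
    [[0,0,0],0]
  ]
}}

```text
t: 1.6
tool_pos: [0.5079, -0.1157, 0.3722]
tcp_rot: [-3.128, -0.283, -0.001]
wrist_force: [-0.1, -0.9, 1.3]
gripper_width: 0.996
grasp_force: 0.0
```

```bash
cat >> h.py <<'E'
def wrist(n):
    s=state();c=read_camera("wrist");W=cloud(c,s);save(c,f"pics/{n}.png")
    np.savez(n+".npz",W=W,image=c["image"],depth=c["depth"],cx=c["cx"],cy=c["cy"],vfov=c["vfov"],mount=c["mount"],pos=s["tool_pos"],rot=s["tcp_rot"])
    return s,c,W
def wray(d,u,v,z):
    f=d["image"].shape[0]/2/np.tan(np.radians(d["vfov"])/2);M=d["mount"];R=cv2.Rodrigues(d["rot"].astype(float))[0]
    o=R@M[:3,3]+d["pos"];r=R@M[:3,:3]@np.array([(u-d["cx"])/f,(v-d["cy"])/f,1]);return o+r*(z-o[2])/r[2]
E
python3 - <<'E'
from h import *
s,c,W=wrist("w1");print(np.array(c["mount"]).round(3),c["vfov"],s["tool_pos"],s["tcp_rot"])
E
```

```text
[[-0.001 -0.96  -0.281  0.081]
 [ 1.    -0.001  0.    -0.   ]
 [-0.    -0.281  0.96  -0.093]
 [ 0.     0.     0.     1.   ]] 58.7495808494123 [ 0.50790655 -0.11565005  0.37218824] [-3.12794822e+00 -2.83145868e-01 -7.08940781e-04]
```

View pics/w1.png

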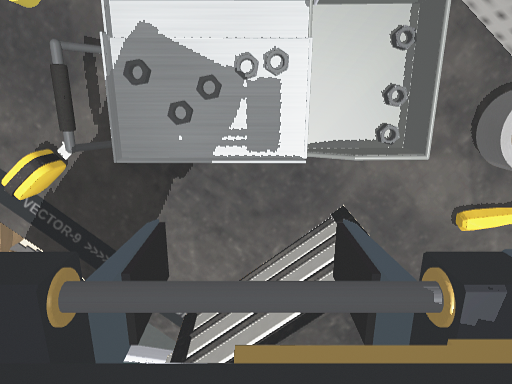

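The wrist image shows the nuts at about (137,72), (180,112), (209,87), (246,65) and (276,61). The grip runs from (60,63) to (69,132), the step line is at v≈38, the near wall corners are (114,162) and (307,162), and the bin is on the right.

```bash
python3 - <<'E'
from h import *
d=dict(np.load("w1.npz"));W=d["W"];a=dict(np.load("top.npz"))
N=[(137,72),(180,112),(209,87),(246,65),(276,61)];T=[(183,303),(261,348),(300,300),(353,256),(398,238)]
f=192/np.tan(np.radians(d["vfov"])/2)
for (u,v),(x,y) in zip(N,T):
    p0,p1=wray(d,u,v,0),wray(d,u,v,.2);q0,q1=[ray(a,195+x/5.3,125+y/5.3,z) for z in(0,.2)]
    A=np.c_[p1-p0,-(q1-q0)];s=np.linalg.lstsq(A,q0-p0,rcond=None)[0];P=p0+s[0]*(p1-p0);Q=q0+s[1]*(q1-q0)
    w=W[v-14:v+15,u-14:u+15].reshape(-1,3);k=(w[:,2]>.072)&(w[:,2]<.085)
    print(P.round(4),"gap",np.linalg.norm(P-Q).round(4),"z78",wray(d,u,v,.078).round(4),"depth med",np.nanmedian(w[k],0).round(4),k.sum())
for n,u,v,z in(("gripA",60,63,.1175),("gripB",69,132,.1175),("gripmid",64,98,.1175),("nwH",114,162,.083),("nwS",307,162,.083),("stH",107,38,.065),("stS",311,38,.065)):print(n,wray(d,u,v,z).round(4))
w=W[60:135,50:80].reshape(-1,3);k=(w[:,2]>.1);w=w[k];print("grip depth",len(w),w.mean(0),w.min(0),w.max(0))
w=W[60:140,125:300].reshape(-1,3);print("deck z",np.nanmedian(w[:,2]))
p=W[38:160,118:305].reshape(-1,3);p=p[(np.abs(p[:,2]-.065)<.003)];r=cv2.minAreaRect(p[:,:2].astype(np.float32));print(r)
E
```

```text
[0.5913 0.0275 0.0635] gap 0.001 z78 [0.5912 0.0229 0.078 ] depth med [0.5913 0.0245 0.0783] 385
[ 0.557  -0.0243  0.0622] gap 0.0005 z78 [ 0.5581 -0.0273  0.078 ] depth med [ 0.5577 -0.0264  0.0785] 319
[ 0.59   -0.0523  0.0559] gap 0.0008 z78 [ 0.5898 -0.055   0.078 ] depth med [ 0.5897 -0.0537  0.0784] 329
[ 0.6214 -0.0895  0.0465] gap 0.0003 z78 [ 0.6188 -0.0904  0.078 ] depth med [ 0.6188 -0.0909  0.0785] 341
[ 0.6312 -0.1223  0.0521] gap 0.0019 z78 [ 0.6284 -0.1209  0.078 ] depth med [ 0.6286 -0.1219  0.0784] 343
gripA [0.5857 0.083  0.1175]
gripB [0.5218 0.0726 0.1175]
gripmid [0.5541 0.0784 0.1175]
nwH [0.4905 0.0386 0.083 ]
nwS [ 0.5295 -0.1765  0.083 ]
stH [0.62   0.0617 0.065 ]
stS [ 0.6591 -0.154   0.065 ]
grip depth 1222 [0.55445813 0.08094769 0.11511114] [0.51802359 0.07069863 0.10503347] [0.58897303 0.09463179 0.11940521]
deck z 0.06543888424575567
((0.5756480693817139, -0.05749276280403137), (0.13034512102603912, 0.2165108323097229), 10.226853370666504)
```

Deck fit: 130 x 216 mm at 10.2°, top at z=0.0654; nut tops are at 0.0785, which matches the text. I'll sweep nuts 5, 4 and 1, starting with nut 5.

>>> {"op": "drive_tool", "data": {
  "moves": [
    [[3.75,1.4,0],0],
    [[3.75,1.35,0],0],
    [[0,0,4],0],
    [[0,0,4],0],
    [[0,0,4],0],
    [[0,0,4],0],
    [[0,0,4],0],
    [[0,0,0],0]
  ],
  "hand": 0,
  "squeeze": 5
}}

```text
t: 2.32
tool_pos: [0.5807, -0.1341, 0.1651]
tcp_rot: [-3.126, -0.276, 0.016]
wrist_force: [-1.2, 1.4, -1.4]
gripper_width: 0.45
grasp_force: 0.0
```

```bash
cat >> h.py <<'E'
O=np.array([.5841,-.0483]);PS=np.radians(10.23)
def tcp():
    s=state();r=s["tool_pos"];d=np.array(r[:2])-O;c,q=np.cos(PS),np.sin(PS);v=s["tcp_rot"]
    print("t",round(float(s["t"]),2),"stand xyz mm",np.round([1e3*(d[0]*c+d[1]*q),1e3*(-d[0]*q+d[1]*c),1e3*r[2]],1),"yaw",round(np.degrees(2*np.arctan2(v[1],v[0]))%360,2),"F",np.round(s["wrist_force"],1),"grip",s["gripper_width"],s["grasp_force"])
E
python3 -c "from h import *;tcp()"
```

```text
t 2.32 stand xyz mm [-18.6 -83.9 165.1] yaw 10.08 F [-1.2  1.4 -1.4] grip 0.45015105369743563 0.0
```

>>> {"op": "drive_tool", "data": {
  "moves": [
    [[0,0,0],0],
    [[0,0,0],0],
    [[0,0,0],0],
    [[0,0,0],0],
    [[0,0,0],0],
    [[0,0,0],0]
  ]
}}

```text
t: 2.82
tool_pos: [0.5853, -0.1342, 0.1735]
tcp_rot: [3.129, 0.277, 0.003]
wrist_force: [1.0, 0.1, -0.5]
gripper_width: 0.015
grasp_force: 0.0
```

```bash
python3 -c "from h import *;tcp()"
```

```text
t 2.82 stand xyz mm [-14.  -84.8 173.5] yaw 10.13 F [ 1.   0.1 -0.5] grip 0.014525904373800315 0.0
```

>>> {"op": "drive_tool", "data": {
  "moves": [
    [[0,-0.45,0],0],
    [[0,0,1.3],0],
    [[0,0,1.3],0],
    [[0,0,0],0],
    [[0,0,0],0],
    [[0,0,0],0]
  ]
}}

```text
t: 3.32
tool_pos: [0.5837, -0.1296, 0.145]
tcp_rot: [-3.129, -0.277, 0.002]
wrist_force: [0.0, -0.2, 0.5]
gripper_width: 0.007
grasp_force: 0.0
```

```bash
python3 -c "from h import *;tcp()"
```

```text
t 3.32 stand xyz mm [-14.9 -79.9 145. ] yaw 10.13 F [ 0.  -0.2  0.5] grip 0.006775868205701199 0.0
```

>>> {"op": "drive_tool", "data": {
  "moves": [
    [[0.8,0,-0.1],0],
    [[0.8,0,0],0],
    [[0.8,0,0],0],
    [[0.8,0,0],0],
    [[0.8,0,0],0],
    [[0.8,0,0],0],
    [[0.8,0,0],0],
    [[0.5,0,0],0]
  ]
}}

```text
t: 3.98
tool_pos: [0.6453, -0.1187, 0.1473]
tcp_rot: [3.129, 0.278, 0.001]
wrist_force: [0.7, 0.5, 0.9]
gripper_width: 0.005
grasp_force: 0.0
```

>>> {"op": "drive_tool", "data": {
  "moves": [
    [[0,0,0],0],
    [[0,0,0],0],
    [[0,0,0],0]
  ]
}}

```text
t: 4.23
tool_pos: [0.6438, -0.1189, 0.1471]
tcp_rot: [-3.129, -0.277, 0.001]
wrist_force: [-0.2, 0.5, -0.1]
gripper_width: 0.006
grasp_force: 0.0
```

```bash
python3 -c "from h import *;tcp()"
```

```text
t 4.23 stand xyz mm [ 46.2 -80.1 147.1] yaw 10.13 F [-0.2  0.5 -0.1] grip 0.005928015490341596 0.0
```

>>> {"op": "drive_tool", "data": {
  "moves": [
    [[-3.1,0,0],0],
    [[-3.1,0,0],0],
    [[0,-1.6,0],0],
    [[0,-1.6,0],0],
    [[0,0,0],0],
    [[0,0,0],0],
    [[0,0,0],0]
  ]
}}

```text
t: 4.82
tool_pos: [0.5778, -0.0987, 0.1474]
tcp_rot: [3.129, 0.278, 0.001]
wrist_force: [0.1, 0.6, -0.4]
gripper_width: 0.006
grasp_force: 0.0
```

```bash
python3 -c "from h import *;tcp()"
```

```text
t 4.82 stand xyz mm [-15.1 -48.5 147.4] yaw 10.15 F [ 0.1  0.6 -0.4] grip 0.005681176141675609 0.0
```

>>> {"op": "drive_tool", "data": {
  "moves": [
    [[0.8,0,0],0],
    [[0.8,0,0],0],
    [[0.8,0,0],0],
    [[0.8,0,0],0],
    [[0.8,0,0],0],
    [[0.8,0,0],0],
    [[0.8,0,0],0],
    [[0.6,0,0],0]
  ]
}}

```text
t: 5.48
tool_pos: [0.6396, -0.0873, 0.1472]
tcp_rot: [3.129, 0.278, 0.0]
wrist_force: [1.8, -0.5, -0.3]
gripper_width: 0.008
grasp_force: 0.1
```

>>> {"op": "drive_tool", "data": {
  "moves": [
    [[0,0,0],0],
    [[0,0,0],0],
    [[0,0,0],0],
    [[-2,0,-2],0],
    [[-2,0,-2],0],
    [[-2.7,0,0],0]
  ]
}}

```text
t: 5.98
tool_pos: [0.5737, -0.0996, 0.1903]
tcp_rot: [3.128, 0.278, 0.007]
wrist_force: [1.5, -0.5, 0.4]
gripper_width: 0.003
grasp_force: 0.0
```

>>> {"op": "drive_tool", "data": {
  "moves": [
    [[0,-4,0],0],
    [[0,-4,0],0],
    [[0,-3.9,0],0],
    [[0,0,0],0],
    [[0,0,0],0],
    [[0,0,2],0],
    [[0,0,1.5],0],
    [[0,0,0],0]
  ]
}}

```text
t: 6.65
tool_pos: [0.5504, 0.017, 0.15]
tcp_rot: [-3.129, -0.276, 0.005]
wrist_force: [-1.4, -0.7, -0.2]
gripper_width: 0.002
grasp_force: 0.0
```

```bash
python3 -c "from h import *;tcp()"
```

```text
t 6.65 stand xyz mm [-21.6  70.2 150. ] yaw 10.08 F [-1.4 -0.7 -0.2] grip 0.0015742836630916516 0.0
```

>>> {"op": "drive_tool", "data": {
  "moves": [
    [[0,0,0.5],0],
    [[0.8,0,0],0],
    [[0.9,0,0],0],
    [[0.9,0,0],0],
    [[0.9,0,0],0],
    [[0.9,0,0],0],
    [[0.9,0,0],0],
    [[0.9,0,0],0]
  ]
}}

```text
t: 7.32
tool_pos: [0.6138, 0.029, 0.1474]
tcp_rot: [-3.129, -0.277, -0.0]
wrist_force: [-0.5, 0.2, -0.2]
gripper_width: 0.004
grasp_force: 0.5
```

>>> {"op": "drive_tool", "data": {
  "moves": [
    [[0.6,0,0],0],
    [[0,0,0],0],
    [[0,0,0],0],
    [[0,0,0],0]
  ]
}}

```text
t: 7.65
tool_pos: [0.6182, 0.0298, 0.147]
tcp_rot: [-3.129, -0.277, 0.001]
wrist_force: [-0.4, 0.2, -0.5]
gripper_width: 0.002
grasp_force: 0.0
```

```bash
python3 -c "from h import *;tcp()"
```

```text
t 7.65 stand xyz mm [ 47.4  70.8 147. ] yaw 10.13 F [-0.4  0.2 -0.5] grip 0.0019374886234303597 0.0
```

>>> {"op": "drive_tool", "data": {
  "moves": [
    [[-2.4,0,-3],0],
    [[-2.4,0,-3],0],
    [[-2.4,1,-3],0],
    [[-2.4,2,-2.5],0],
    [[-2.4,2,-2.5],0],
    [[0,3,-2.5],0],
    [[0,2,-2.5],0],
    [[0,0,0],0]
  ]
}}

```text
t: 8.32
tool_pos: [0.5194, -0.0927, 0.3424]
tcp_rot: [3.127, 0.274, 0.011]
wrist_force: [1.1, 0.2, 0.9]
gripper_width: 0.003
grasp_force: 0.0
```

>>> {"op": "drive_tool", "data": {
  "moves": [
    [[0,0,0],0],
    [[0,0,0],0],
    [[0,0,0],0]
  ]
}}

```text
t: 8.57
tool_pos: [0.5173, -0.089, 0.3359]
tcp_rot: [-3.129, -0.278, 0.003]
wrist_force: [-0.0, 0.1, 0.3]
gripper_width: 0.003
grasp_force: 0.0
```

```bash
python3 - <<'E'
from h import *
s,c,W=wrist("w2");tcp()
E
```

```text
t 8.62 stand xyz mm [-72.9 -28.1 335.9] yaw 10.17 F [-0.4  0.3  0.4] grip 0.0008432437444098102 0.0
```

View pics/w2.png

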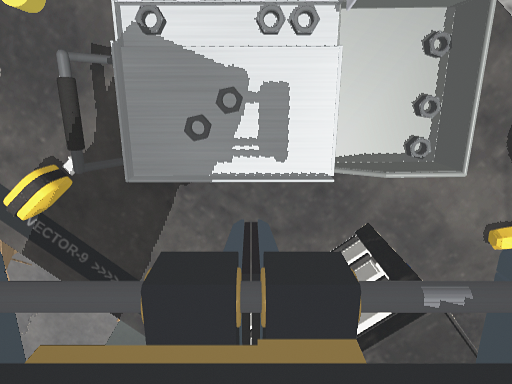

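The picture shows three nuts in the trough at px (151,20), (270,19) and (304,19). The other two are still on the deck at (229,100) and (198,127). Next I'll check that the trough nuts lie flat and that there is room behind the lid.

```bash
python3 - <<'E'
from h import *
def st(W):
    c,q=np.cos(PS),np.sin(PS);d=W[...,:2]-O
    return np.stack([d[...,0]*c+d[...,1]*q,-d[...,0]*q+d[...,1]*c,W[...,2]],-1)*1e3
S=st(np.load("w2.npz")["W"])
for u,v in((151,20),(270,19),(304,19),(229,100),(198,127)):
    w=S[max(0,v-14):v+15,u-14:u+15].reshape(-1,3)
    zt=66 if v<30 else 74
    k=(w[:,2]>zt)&(w[:,2]<85);print(u,v,np.nanmedian(w[k],0).round(1),np.percentile(w[k][:,2],[5,95]).round(1),k.sum())
w=S[70:155,55:85].reshape(-1,3);w=w[w[:,2]>112];print("grip",w.mean(0).round(1),w.min(0).round(1),w.max(0).round(1))
for n in("top","side"):
    s=st(np.load(n+".npz")["W"]).reshape(-1,3)
    for y0 in range(-60,60,30):
      k=(s[:,1]>y0)&(s[:,1]<y0+30);o=[]
      for x in range(80,220,10):
        m=k&(s[:,0]>=x)&(s[:,0]<x+10);o.append(int(np.nanmax(s[m,2])) if m.any() else -1)
      print(n,y0,o)
E
```

```text
151 20 [78.7 68.  69.4] [67.5 70.6] 425
270 19 [ 79.1 -47.5  69.4] [67.8 70.8] 431
304 19 [ 78.4 -80.4  69.4] [67.5 70.9] 448
229 100 [ 4.6 -6.1 78.4] [77.1 79.8] 365
198 127 [-22.5  26.4  78.4] [76.1 79.9] 360
grip [ -5.4 133.2 115.9] [-43. 127. 112.] [ 30.3 142.2 119.7]
top -60 [59, 118, 114, -1, -1, 4, 5, 7, 8, 27, 35, 55, 61, 55]
top -30 [59, 121, 117, 115, -1, -1, 3, 8, 6, 4, 6, 6, 62, 59]
top 0 [59, 118, 117, 113, -1, -1, 2, 5, 6, 6, 6, 5, 3, 6]
top 30 [62, 114, 117, -1, -1, 6, 3, 8, 7, 8, 6, 4, 7, 69]
side -60 [56, 112, 113, -721, -721, -721, -725, -722, -722, -719, 29, 53, 55, 54]
side -30 [56, 111, 114, 110, -723, -724, -722, -724, -2, -1, 0, 1, 53, 55]
side 0 [55, 113, 113, 110, -722, -723, -1, 0, 0, 0, 0, 0, 0, 0]
side 30 [56, 114, 112, 0, 0, 0, 0, 0, 0, 0, 0, 0, 0, 68]
```

```bash
python3 - <<'E'
from h import *
def st(W):
    c,q=np.cos(PS),np.sin(PS);d=W[...,:2]-O
    return np.stack([d[...,0]*c+d[...,1]*q,-d[...,0]*q+d[...,1]*c,W[...,2]],-1)*1e3
s=np.vstack([st(np.load(n+".npz")["W"]).reshape(-1,3) for n in("top","side")])
for y in range(-140,140,20):
    o=[]
    for x in range(100,300,20):
        m=(s[:,0]>=x)&(s[:,0]<x+20)&(s[:,1]>=y)&(s[:,1]<y+20);o.append(int(np.nanmax(s[m,2])) if m.any() else -1)
    print(y,o)
E
```

```text
-140 [44, 2, 7, 7, 4, 36, 35, 693, 688, 86]
-120 [113, 0, 7, 5, 35, 37, 60, 57, 678, 666]
-100 [114, -722, 4, 36, 35, 58, 64, 59, 60, 660]
-80 [113, 2, 6, 34, 59, 55, 35, 38, 58, 270]
-60 [114, 4, 7, 27, 55, 58, 36, 36, 59, 60]
-40 [116, -724, 7, 3, 36, 62, 55, 54, 61, 56]
-20 [117, -723, 8, 6, 6, 41, 59, 59, 56, 37]
0 [117, -722, 5, 6, 4, 3, 35, 35, 34, 6]
20 [115, 6, 5, 6, 6, 6, 70, 68, 8, 5]
40 [117, 3, 8, 8, 4, 69, 77, 75, 74, 5]
60 [121, 2, 6, 7, 70, 75, 73, 76, 75, 72]
80 [114, 1, 11, 67, 73, 79, 75, 80, 75, 74]
100 [113, 9, 5, 78, 75, 75, 75, 78, 76, 77]
120 [7, 7, 7, 8, 74, 76, 76, 76, 74, 75]
```

>>> {"op": "drive_tool", "data": {
  "moves": [
    [[3.75,-0.45,0],0],
    [[3.75,-0.45,0],0],
    [[3.75,-0.45,0],0],
    [[3.75,-0.5,0],0],
    [[3.75,-0.5,0],0],
    [[3.75,-0.45,0],0],
    [[0,0,0],0],
    [[0,0,0],0]
  ]
}}

```text
t: 9.28
tool_pos: [0.7352, -0.0211, 0.335]
tcp_rot: [-3.129, -0.28, 0.004]
wrist_force: [0.0, -0.7, -0.8]
gripper_width: 0.007
grasp_force: 0.0
```

>>> {"op": "drive_tool", "data": {
  "moves": [
    [[0,0,0],0],
    [[0,0,3],0],
    [[0,0,3],0],
    [[0,0,3],0],
    [[0,0,3],0],
    [[0,0,2],0],
    [[0,0,0],0],
    [[0,0,0],0]
  ]
}}

```text
t: 9.95
tool_pos: [0.7335, -0.0227, 0.1969]
tcp_rot: [-3.129, -0.277, 0.003]
wrist_force: [-0.1, 0.8, 0.5]
gripper_width: 0.004
grasp_force: 0.0
```

```bash
python3 -c "from h import *;tcp()"
```

```text
t 9.95 stand xyz mm [151.6  -1.3 196.9] yaw 10.12 F [-0.1  0.8  0.5] grip 0.004172774084411603 0.0
```

>>> {"op": "drive_tool", "data": {
  "moves": [
    [[0,0,1],0],
    [[0,0,1.1],0],
    [[0,0,0],0],
    [[0,0,0],0],
    [[-0.7,0,0],0],
    [[-0.7,0,0],0],
    [[-0.7,0,0],0],
    [[-0.7,0,0],0]
  ]
}}

```text
t: 10.62
tool_pos: [0.7063, -0.0276, 0.1766]
tcp_rot: [3.129, 0.277, 0.001]
wrist_force: [0.5, -1.1, 0.4]
gripper_width: 0.006
grasp_force: 0.2
```

>>> {"op": "drive_tool", "data": {
  "moves": [
    [[-0.7,0,0],0],
    [[-0.7,0,0],0],
    [[-0.7,0,0],0],
    [[-0.7,0,0],0],
    [[-0.6,0,0],0],
    [[0,0,0],0],
    [[0,0,0],0],
    [[0,0,0],0]
  ]
}}

```text
t: 11.28
tool_pos: [0.6739, -0.0335, 0.1764]
tcp_rot: [3.129, 0.277, 0.001]
wrist_force: [0.0, 0.3, -0.8]
gripper_width: 0.012
grasp_force: 0.0
```

```bash
python3 -c "from h import *;tcp()"
```

```text
t 11.28 stand xyz mm [ 91.   -1.4 176.4] yaw 10.13 F [ 0.   0.3 -0.8] grip 0.011823891726229715 0.0
```

>>> {"op": "drive_tool", "data": {
  "moves": [
    [[0,0,-4],0],
    [[0,0,-4],0],
    [[-2.6,-0.8,-3],0],
    [[-2.6,-0.8,-3],0],
    [[-3.6,-1,-1],0],
    [[-3.9,-1,0],0],
    [[-3.6,-1,0],0],
    [[0,0,0],0]
  ],
  "hand": 5
}}

```text
t: 11.95
tool_pos: [0.4999, -0.0162, 0.3257]
tcp_rot: [-3.129, -0.278, 0.003]
wrist_force: [1.5, -0.0, -0.0]
gripper_width: 0.541
grasp_force: 0.0
```

>>> {"op": "drive_tool", "data": {
  "moves": [
    [[0,0,0],0],
    [[0,0,0],0],
    [[0,0,0],0]
  ]
}}

```text
t: 12.2
tool_pos: [0.5062, -0.0169, 0.3265]
tcp_rot: [3.129, 0.277, 0.001]
wrist_force: [-0.7, 0.8, -0.7]
gripper_width: 0.549
grasp_force: 0.0
```

```bash
python3 - <<'E'
from h import *
s,c,W=wrist("w3");tcp()
E
```

```text
t 12.25 stand xyz mm [-71.2  44.8 326.3] yaw 10.13 F [ 0.3  0.3 -1. ] grip 0.5515025558150044 0.0
```

View pics/w3.png

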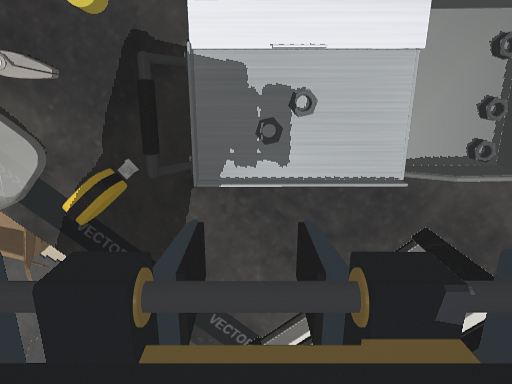

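The lid now lies shut across px (188-431, 0-48), the two nuts are on the deck at (303,102) and (269,130), and the grip runs (148,80)-(152,153). I'll measure how flat the lid lies and where the grip is.

```bash
python3 - <<'E'
from h import *
d=np.load("w3.npz");c,q=np.cos(PS),np.sin(PS);W=d["W"];r=W[...,:2]-O
S=np.stack([r[...,0]*c+r[...,1]*q,-r[...,0]*q+r[...,1]*c,W[...,2]],-1)*1e3
for v in (5,15,25,35,43):print("lid",np.nanmedian(S[v,200:420],0).round(1))
w=S[70:160,135:165].reshape(-1,3);w=w[w[:,2]>105];print("grip",len(w),w.min(0).round(1),w.max(0).round(1))
m=(np.abs(w[:,0]+8)<25);w=w[m];t=w[w[:,2]>w[:,2].max()-3];print("top ridge",t.mean(0).round(1)); print("mid",w.mean(0).round(1),np.percentile(w[:,1],[2,98]).round(1))
E
```

```text
lid [89.7 -8.6 74.2]
lid [81.5 -9.9 74.2]
lid [ 73.2 -10.   74.2]
lid [ 64.8 -10.2  74.3]
lid [ 58.  -10.9  74.1]
grip 1456 [-44.4 127.2 108.7] [ 32.2 141.8 119.9]
top ridge [ -7.2 134.7 117.3]
mid [ -7.3 133.5 115.9] [127.7 141.2]
```

>>> {"op": "drive_tool", "data": {
  "moves": [
    [[2.1,-3,0],0],
    [[2.1,-3,0],0],
    [[2.1,-3,0],0],
    [[0,0,0],0],
    [[0,0,3],0],
    [[0,0,3],0],
    [[0,0,3],0],
    [[0,0,0],0]
  ],
  "hand": 4
}}

```text
t: 12.92
tool_pos: [0.5493, 0.0825, 0.2309]
tcp_rot: [3.129, 0.278, -0.012]
wrist_force: [-2.3, 0.2, -1.6]
gripper_width: 0.438
grasp_force: 0.0
```

>>> {"op": "drive_tool", "data": {
  "moves": [
    [[0,0,0],0],
    [[0,0,0],0],
    [[0,0,0],0]
  ]
}}

```text
t: 13.17
tool_pos: [0.5524, 0.0828, 0.2381]
tcp_rot: [-3.129, -0.277, -0.004]
wrist_force: [0.1, -0.3, -0.2]
gripper_width: 0.435
grasp_force: 0.0
```

```bash
python3 -c "from h import *;tcp()"
```

```text
t 13.17 stand xyz mm [ -7.9 134.7 238.1] yaw 10.12 F [ 0.1 -0.3 -0.2] grip 0.4347914397281124 0.0
```

>>> {"op": "drive_tool", "data": {
  "moves": [
    [[0,0,2.5],0],
    [[0,0,2.5],0],
    [[0,0,1.8],0],
    [[0,0,0],0],
    [[0,0,0],0],
    [[0,0,0],0]
  ]
}}

```text
t: 13.67
tool_pos: [0.5523, 0.0829, 0.1701]
tcp_rot: [-3.129, -0.277, -0.004]
wrist_force: [0.2, -0.3, 0.3]
gripper_width: 0.437
grasp_force: 0.0
```

>>> {"op": "drive_tool", "data": {
  "moves": [
    [[0,0,0],0],
    [[0,0,0],0],
    [[0,0,0],0],
    [[0,0,0],0],
    [[0,0,0],0],
    [[0,0,0],0],
    [[0,0,0],0],
    [[0,0,0],0]
  ],
  "hand": 0,
  "squeeze": 15
}}

```text
t: 14.33
tool_pos: [0.5515, 0.083, 0.1687]
tcp_rot: [-3.129, -0.277, -0.001]
wrist_force: [-1.9, 2.7, 7.0]
gripper_width: 0.163
grasp_force: 15.0
```

```bash
python3 - <<'E'
from h import *
tcp()
# arc rows: stand dy (tool y=-dy), dz (tool z=-dz), cm
p=np.array([135-(-100),110-53.]);r=np.hypot(*p);a=np.arctan2(p[1],p[0])
th=np.arange(0,.89,.055);P=r*np.c_[np.cos(a+th),np.sin(a+th)]/10
for t,x in zip(th[1:],np.diff(P,axis=0)):print(round(t,3),"tool y,z",(-x).round(2))
E
```

```text
t 14.33 stand xyz mm [ -8.8 135.  168.7] yaw 10.13 F [-1.9  2.7  7. ] grip 0.16333260987277365 14.9998739361763
0.055 tool y,z [ 0.35 -1.28]
0.11 tool y,z [ 0.42 -1.26]
0.165 tool y,z [ 0.49 -1.24]
0.22 tool y,z [ 0.55 -1.21]
0.275 tool y,z [ 0.62 -1.18]
0.33 tool y,z [ 0.68 -1.14]
0.385 tool y,z [ 0.75 -1.1 ]
0.44 tool y,z [ 0.81 -1.06]
0.495 tool y,z [ 0.86 -1.01]
0.55 tool y,z [ 0.92 -0.96]
0.605 tool y,z [ 0.97 -0.91]
0.66 tool y,z [ 1.02 -0.86]
0.715 tool y,z [ 1.06 -0.8 ]
0.77 tool y,z [ 1.1  -0.74]
0.825 tool y,z [ 1.14 -0.68]
0.88 tool y,z [ 1.18 -0.61]
```

>>> {"op": "drive_tool", "data": {
  "moves": [
    [[0,0.35,-1.28],0],
    [[0,0.42,-1.26],0],
    [[0,0.49,-1.24],0],
    [[0,0.55,-1.21],0],
    [[0,0.62,-1.18],0],
    [[0,0.68,-1.14],0],
    [[0,0.75,-1.1],0],
    [[0,0,0],0]
  ]
}}

```text
t: 15.0
tool_pos: [0.5582, 0.0453, 0.2546]
tcp_rot: [-3.127, -0.276, -0.001]
wrist_force: [-6.5, 19.6, 10.9]
gripper_width: 0.158
grasp_force: 15.0
```

>>> {"op": "drive_tool", "data": {
  "moves": [
    [[0,0,0],0],
    [[0,0,0],0],
    [[0,0.81,-1.06],0],
    [[0,0,0],0],
    [[0,0,0],0],
    [[0,0.86,-1.01],0],
    [[0,0,0],0],
    [[0,0,0],0]
  ]
}}

```text
t: 15.67
tool_pos: [0.5608, 0.0292, 0.2739]
tcp_rot: [-3.127, -0.276, 0.0]
wrist_force: [-5.4, 14.1, 9.7]
gripper_width: 0.158
grasp_force: 15.0
```

```bash
python3 -c "from h import *;tcp()"
```

```text
t 15.67 stand xyz mm [ -9.2  80.4 273.9] yaw 10.09 F [-5.4 14.1  9.7] grip 0.1575137100939563 15.00400498509407
```

>>> {"op": "drive_tool", "data": {
  "moves": [
    [[0,0.84,-1.02],0],
    [[0,0,0],0],
    [[0,0.89,-0.97],0],
    [[0,0,0],0],
    [[0,1.02,-0.86],0],
    [[0,1.06,-0.8],0],
    [[0,1.1,-0.74],0],
    [[0,0,0],0]
  ]
}}

```text
t: 16.33
tool_pos: [0.5697, -0.021, 0.3179]
tcp_rot: [3.129, 0.276, 0.0]
wrist_force: [-4.3, 7.1, 7.0]
gripper_width: 0.159
grasp_force: 15.0
```

>>> {"op": "drive_tool", "data": {
  "moves": [
    [[0,1.12,-0.7],0],
    [[0,0.6,-0.3],0],
    [[0,0,0],0],
    [[0,0,0],0],
    [[0,0,0],0],
    [[0,0,0],0]
  ]
}}

```text
t: 16.83
tool_pos: [0.5725, -0.0366, 0.3271]
tcp_rot: [-3.129, -0.277, 0.001]
wrist_force: [-4.2, 4.7, 6.5]
gripper_width: 0.163
grasp_force: 15.0
```

```bash
python3 - <<'E'
from h import *
tcp();c=read_camera("side");W=cloud(c);r=W[...,:2]-O
i=cv2.resize(c["image"][110:250,150:320],None,fx=3.5,fy=3.5,interpolation=cv2.INTER_CUBIC);cv2.imwrite("pics/s2.png",i[...,::-1])
E
```

```text
t 16.83 stand xyz mm [ -9.4  13.6 327.1] yaw 10.11 F [-4.2  4.7  6.5] grip 0.16306174139446317 14.998908340930939
```

View pics/s2.png

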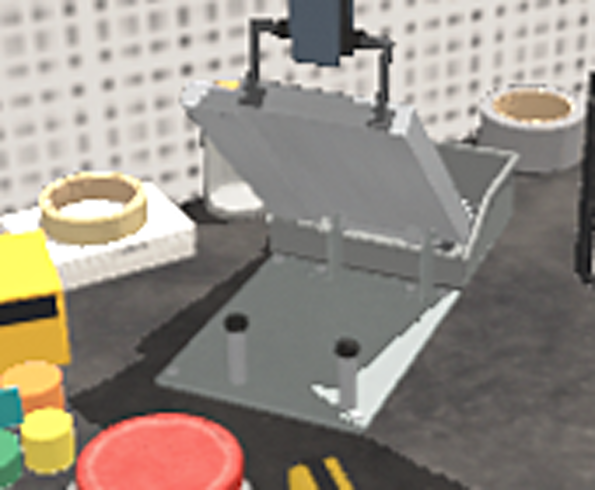

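The tray is raised to about 0.84 rad in the grip with the lid shut. I'll wait briefly, then plan the lowering arc.

>>> {"op": "drive_tool", "data": {
  "moves": [
    [[0,0,0],0],
    [[0,0,0],0],
    [[0,0,0],0],
    [[0,0,0],0],
    [[0,0,0],0],
    [[0,0,0],0],
    [[0,0,0],0],
    [[0,0,0],0]
  ]
}}

```text
t: 17.55
tool_pos: [0.5725, -0.0366, 0.327]
tcp_rot: [-3.129, -0.277, 0.001]
wrist_force: [-4.5, 4.1, 7.2]
gripper_width: 0.159
grasp_force: 15.0
```

```bash
python3 - <<'E'
from h import *
tcp();c=read_camera("top");i=cv2.resize(c["image"][125:225,215:345],None,fx=5,fy=5,interpolation=cv2.INTER_CUBIC);cv2.imwrite("pics/t2.png",i[...,::-1])
r=242.3;th=np.r_[np.linspace(.845,.12,15),.08,.04,.0];P=r*np.c_[np.cos(.238+th),np.sin(.238+th)]/10
for t,x in zip(th[1:],np.diff(P,axis=0)):print(round(t,3),(-x).round(2))
E
```

```text
t 17.55 stand xyz mm [ -9.4  13.6 327. ] yaw 10.12 F [-4.5  4.1  7.2] grip 0.15921139776218504 14.998818039894104
0.793 [-1.09  0.62]
0.741 [-1.06  0.67]
0.69 [-1.02  0.73]
0.638 [-0.98  0.78]
0.586 [-0.94  0.83]
0.534 [-0.9   0.88]
0.482 [-0.85  0.92]
0.431 [-0.8   0.96]
0.379 [-0.75  1.  ]
0.327 [-0.7   1.04]
0.275 [-0.64  1.08]
0.224 [-0.59  1.11]
0.172 [-0.53  1.14]
0.12 [-0.47  1.16]
0.08 [-0.32  0.91]
0.04 [-0.28  0.93]
0.0 [-0.25  0.94]
```

View pics/t2.png

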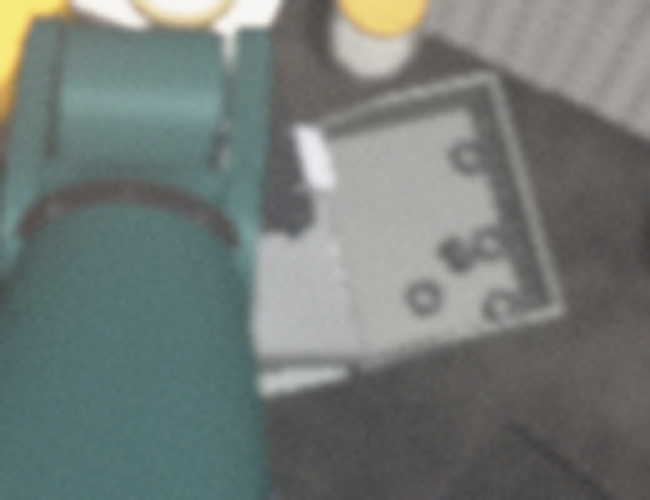

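The bin now holds five nuts, at crop px (468,156), (487,245), (457,255), (424,297) and (500,303), so both have slid in. Now I'll lower the tray.

>>> {"op": "drive_tool", "data": {
  "moves": [
    [[0,-1.09,0.62],0],
    [[0,-1.06,0.67],0],
    [[0,-1.02,0.73],0],
    [[0,-0.98,0.78],0],
    [[0,-0.94,0.83],0],
    [[0,-0.9,0.88],0],
    [[0,-0.85,0.92],0],
    [[0,0,0],0]
  ]
}}

```text
t: 18.27
tool_pos: [0.5601, 0.0322, 0.2707]
tcp_rot: [-3.128, -0.278, 0.001]
wrist_force: [-0.0, 1.7, -1.7]
gripper_width: 0.158
grasp_force: 15.0
```

>>> {"op": "drive_tool", "data": {
  "moves": [
    [[0,-0.8,0.96],0],
    [[0,-0.75,1.0],0],
    [[0,-0.7,1.04],0],
    [[0,-0.64,1.08],0],
    [[0,-0.59,1.11],0],
    [[0,0,0],0],
    [[0,0,0],0],
    [[0,0,0],0]
  ]
}}

```text
t: 18.93
tool_pos: [0.5542, 0.0651, 0.22]
tcp_rot: [-3.129, -0.277, 0.002]
wrist_force: [0.1, 5.0, 0.4]
gripper_width: 0.16
grasp_force: 15.0
```

```bash
python3 - <<'E'
from h import *
tcp()
s=state();r=np.array(s["tool_pos"][:2])-O;y=-r[0]*np.sin(PS)+r[1]*np.cos(PS);z=s["tool_pos"][2]-.06-.053
print("tilt",np.arctan2(z,y+.1)-.238,"r",np.hypot(z,y+.1))
E
```

```text
t 18.93 stand xyz mm [ -9.3 117.  220. ] yaw 10.13 F [0.1 5.  0.4] grip 0.1595420295012557 14.997408986091614
tilt 0.22035476141597654 r 0.24192762354208394
```

>>> {"op": "drive_tool", "data": {
  "moves": [
    [[0,-0.53,1.14],0],
    [[0,-0.47,1.16],0],
    [[0,-0.32,0.91],0],
    [[0,-0.28,0.93],0],
    [[0,-0.13,0.5],0],
    [[0,0,0],0],
    [[0,-0.11,0.44],0],
    [[0,0,0],0]
  ]
}}

```text
t: 19.6
tool_pos: [0.5512, 0.083, 0.1692]
tcp_rot: [3.129, 0.278, -0.001]
wrist_force: [1.3, 2.5, -2.3]
gripper_width: 0.16
grasp_force: 15.0
```

>>> {"op": "drive_tool", "data": {
  "moves": [
    [[0,0,0],0],
    [[0,0,0],0],
    [[0,0,0],0]
  ]
}}

```text
t: 19.85
tool_pos: [0.5512, 0.0828, 0.1698]
tcp_rot: [-3.129, -0.277, -0.0]
wrist_force: [0.5, 2.8, -2.2]
gripper_width: 0.159
grasp_force: 15.0
```

```bash
python3 - <<'E'
from h import *
tcp()
s=state();r=np.array(s["tool_pos"][:2])-O;y=-r[0]*np.sin(PS)+r[1]*np.cos(PS);z=s["tool_pos"][2]-.06-.053
print("tilt",np.arctan2(z,y+.1)-.238,"r",np.hypot(z,y+.1))
E
```

```text
t 19.85 stand xyz mm [ -9.1 134.9 169.8] yaw 10.13 F [ 0.5  2.8 -2.2] grip 0.15911737070744678 15.000715255737305
tilt -0.0006980321373533938 r 0.2416372175134878
```

>>> {"op": "drive_tool", "data": {
  "moves": [
    [[0,0,0.06],0],
    [[0,0,0],0],
    [[0,0,0.06],0],
    [[0,0,0],0],
    [[0,0,0],0],
    [[0,0,0],0]
  ]
}}

```text
t: 20.35
tool_pos: [0.5512, 0.0829, 0.169]
tcp_rot: [-3.129, -0.277, 0.0]
wrist_force: [-2.6, 4.4, 3.3]
gripper_width: 0.16
grasp_force: 15.0
```

>>> {"op": "drive_tool", "data": {
  "moves": [
    [[0,0,0],0],
    [[0,0,0],0],
    [[0,0,0],0],
    [[0,0,0],0],
    [[0,0,0],0],
    [[0,0,0],0]
  ],
  "hand": 4
}}

```text
t: 20.85
tool_pos: [0.5513, 0.0827, 0.1687]
tcp_rot: [3.129, 0.277, -0.0]
wrist_force: [0.4, -0.2, 0.4]
gripper_width: 0.44
grasp_force: 0.0
```

>>> {"op": "drive_tool", "data": {
  "moves": [
    [[0,0,-1.5],0],
    [[0,0,-2.5],0],
    [[0,0,-3],0],
    [[-2.1,3,0],0],
    [[-2.1,3,-3],0],
    [[-2.1,3,-3],0],
    [[0,0,-2],0],
    [[0,0,0],0]
  ]
}}

```text
t: 21.52
tool_pos: [0.5097, -0.0102, 0.3156]
tcp_rot: [3.129, 0.274, 0.009]
wrist_force: [1.7, -0.6, 0.9]
gripper_width: 0.442
grasp_force: 0.0
```

>>> {"op": "drive_tool", "data": {
  "moves": [
    [[0,0,0],0],
    [[0,0,0],0],
    [[0,0,0],0]
  ]
}}

```text
t: 21.77
tool_pos: [0.5084, -0.0085, 0.3104]
tcp_rot: [-3.129, -0.278, 0.003]
wrist_force: [-0.2, 0.8, -0.8]
gripper_width: 0.44
grasp_force: 0.0
```

```bash
python3 - <<'E'
from h import *
tcp();s,c_,W=wrist("w4");c,q=np.cos(PS),np.sin(PS);r=W[...,:2]-O
S=np.stack([r[...,0]*c+r[...,1]*q,-r[...,0]*q+r[...,1]*c,W[...,2]],-1)*1e3
k=(S[...,0]>60)&(S[...,0]<90)&(np.abs(S[...,1])<90);print("lid",k.sum(),np.percentile(S[k][:,2],[5,50,95]).round(1))
k=(S[...,0]>-65)&(S[...,0]<45)&(np.abs(S[...,1])<90);print("deck",np.percentile(S[k][:,2],[1,50,99]).round(1))
E
```

```text
t 21.77 stand xyz mm [-67.4  52.6 310.4] yaw 10.17 F [-0.2  0.8 -0.8] grip 0.4404613826700671 0.0
lid 7785 [72.9 74.2 75.5]
deck [ 63.9 326.7 348.7]
```

View pics/w4.png

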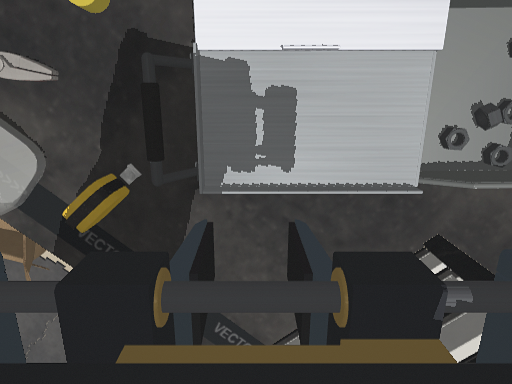

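The deck is empty and level, the lid is flat at 74.2 mm, and the nuts are in the bin at about px (455,138), (486,115) and (497,155). The gripper is clear of everything, so I'm handing in.

```bash
python3 -c "from plant import *;print(finish_job())"
```

```text
the job is handed in; nothing more can be done
None
```

I swept three nuts into the trough, shut the lid over them, and tipped the other two into the stock bin. The tray is back down and level with the lid still shut; I handed the job in at about 22 s, and the hand-in call returned no verdict.

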